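# Close and hold the bayonet glue press on a jewellery table

### The job

Press the freshly glued pendant: take the press cap by its bar handle, push it into the round glue press with its two lugs going down through the two slots, and turn it a quarter turn clockwise (seen from above) while it is pushed in. Finish still gripping the handle and holding the cap pressed fully home, its collar down flat on the rim of the press against the spring: do not let go at the end. Leave the bead tin, the glass tumbler and the coffee capsule where they stand.

Things in the scene. Friction and masses are not known exactly. Their poses are not given: they have to be found in the camera images.
- cap_grip (a point): Loose press cap (0.22 kg), upright on the table on its foot: centre of its wooden bar handle, 53 mm above the foot's underside. Bar 50 mm long along this point's x, 14 mm thick along y, 34 mm tall; z up. It stands on a steel collar disc 68 mm in diameter, 6 mm thick. The cap is the same after half a turn.
- cap_seat (a point): Centre of the underside of the cap's collar, on its axis, 23 mm below cap_grip, same axes. Below it an aluminium foot 41 mm in diameter reaches 30 mm down, tapering to 28 mm over its last 9 mm.
- cap_lug (a point): Tip of one of the cap's two steel lugs, half-way up it, 30 mm from the axis along the cap's x and 16 mm below the collar's underside; the other lies opposite. The lugs stick out of the foot in line with the bar handle, hidden from above by the collar. Each is 8 mm wide, 6 mm tall.
- press_mouth (a point): Fixed glue press, a dark steel pot 80 mm in diameter with an aluminium lip, on a round wooden base 110 mm in diameter: centre of its mouth, level with the rim, 67 mm above the table; z up. Mouth 45 mm in diameter. Two slots for the lugs run out from it along this point's x, on opposite sides. With the cap's collar on the rim it cannot go deeper.
- press_slot (a point): Outer end of one lug slot at rim level, 34 mm from the mouth's centre along its x; slots 14 mm wide. The lip is 8 mm thick; lugs clear it when the collar is under 5 mm above the rim, and can then turn about 92 degrees clockwise seen from above, up to a stop (the other way is blocked). Let go after the turn, the cap is pushed up 5 mm by the spring, against the lip.
- platen (a joint): How far the sprung cork pad inside the press, with a round copper pendant on it, is pushed down, in m: 0 at rest, when its top lies 12 mm below the rim; about 0.018 with the cap fully home. The spring pushes up with 3 N at first and 12 N when fully home.
- tin: Bystander: closed round steel bead tin 72 mm in diameter, 59 mm tall with a small round ball knob on its lid; origin at the centre of its underside.
- tumbler: Bystander: drinking glass 68 mm in diameter at its rim, 85 mm tall; origin at the centre of its underside.
- capsule: Bystander: empty copper-coloured coffee capsule 37 mm in diameter, 28 mm tall, standing on its wide rim; origin at the centre of its underside.
Things that resemble listed ones, but are neither listed nor needed, are in the scene too. What is shaped like the part that bears cap_grip but blue or turquoise is not meant.

How it is judged:
By the outcome, as a careful person would: the job done as asked, in the order asked, and still so for the second after the job is handed in, while the arm keeps its last pose, push and grip.
It also fails if it takes over 46 s, if anything falls off the work surface, if the arm or the gripper's body presses on something with over 40 N, if the wrist force passes 120 N, or if a joint passes its speed limit or range.

### The arm

A 7-joint arm with a two-finger parallel gripper is mounted at the origin on the work surface. World frame = base frame: x ahead of the robot, y to its left, z up, the work surface at z = 0. Lengths are in m, angles in rad, forces in N, time in s.
With the tool pointing down it reaches from about 0.4 to 0.85 m from the base axis. Payload 4.5 kg.
Tool frame: the origin (TCP) lies on the centre line of the jaws, within the pads' length; the fingertips stand r.tip_extent ahead of it and the grasp point (between the pads) is the TCP (r.tip_extent is the distance from the TCP to the fingertips, in m); z points along the fingers, y is the line along which they close (so a half turn about z gives the same grasp; the last joint's range is limited). The gripper opens to 88 mm and grips with 3 to 60 N. Pads are 18 mm wide; open, the fingers measure 123 mm over their backs; the gripper's body (75 mm by 187 mm) begins 45 mm behind the grasp point.
Start: joints at [-1.194, 0.689, -0.195, 1.565, 0.157, 0.902, -0.215], TCP at [0.21, 0.589, 0.258] pointing down, gripper open.
Joint ranges: [-3.01, 3.01], [-0.46, 2.08], [-1.47, 1.51], [0.13, 2.56], [-1, 4.14], [0.04, 2.09], [-2.66, 2.66]. Speed limits (rad/s): [2.57, 2.57, 3.14, 3.14, 3.14, 3.14, 3.14].

### API

Orientations are given as a unit quaternion [x, y, z, w].
In Python, from plant import sensors, vision, finish_job, r gives the robot as it stands. The module is installed in compiled form; this text tells all that it offers.
- The arm moves only by the tool step_arm, never from a script. Its argument "steps" is a list of rows, each a list of 2 entries, a list of its own where there are three numbers: the shift along the tool's x, y, z in cm, then the turn, a rotation vector about the tool's x, y, z in degrees. A call has 1 to 12 rows; each row shifts and turns the commanded pose from where the row before left it, along the tool's axes as they then stand; what a row does not reach is not made up. A row lasts 1/8 s, in which the tool goes at most 62.5 mm and 10.7 degrees, less where a joint would pass 70% of its speed; a pose out of reach is approached as far as the arm can. A call with a gripper value outside its range is refused whole. "claw" is the opening, from -1 (shut) to 1 (fully open), set as the call begins (left out, the last holds). The fingers move at their own pace and stop on an object; "grip_force" is the grip in N (left out, the last holds). Time passes only in rows, so rows that do not move let the fingers close. It gives the time, the measured TCP pose, the force, the opening and the grip force at its end, in the units of the state.
- sensors.get_state(): the state, without advancing time (a new reading comes with each control period).
- vision.snapshot(name): name is "scene" or "top"; returns a dict with "img" (420x560x3 uint8, red, green, blue), "fx", "fy", "cx", "cy" (pixels), "k1" (the pictures are not rectified: a ray, as slopes to the right and down, at radius r is drawn at 1 + k1 r^2 times it, then the intrinsics apply), "position" and "rotation" of the camera in the world. Camera axes: x right, y down, z forward; pixel columns grow to the right and rows downward; lengths in m; the calibration is good to about 2 mm. A picture is of the moment at which its call begins. There is no depth.
- finish_job(): hands the job in; it is judged then, once.
The state is a dict: "clock": time; "q": joint angles; "qd": joint speeds; "joint_torque": joint torques, N m; "tool_pos": TCP position; "eef_rot": TCP orientation; "contact_force": force on the tool from outside, world axes, zero at the start; "moment": the same for the moment, N m; "opening": opening from 0.0 (shut) to 1.0 (fully open); "finger_force": force on a finger pad.
Only numpy, scipy, OpenCV 4.12 (cv2) and the standard library are available. Lean on these libraries where they do the work, as an engineer would, in place of code of your own. Each camera call takes 0.05 s, during which the arm holds its last target. There are 200 camera calls.

## Working session

There is one attempt and no reset: what is moved stays moved. The work goes in short steps, Python scripts to look and compute and a tool call to move; the robot and the scene stay as the last step left them, time stands still between calls to the robot, and variables do not carry over. Pictures are saved under pics/ and viewed, at most 10 in all, crops included, and the job is handed in when it is done.

Besides the shell and the picture viewer there is one more tool, called after "Emit:" as a command line: name --argument value ..., lists and objects as JSON in quotes. step_arm: Moves the arm, as the interface text tells. Its arguments: {"type":"object","properties":{"steps":{"type":"array"},"claw":{"type":"number"},"grip_force":{"type":"number"}},"required":["steps"]}

```bash
mkdir -p pics
cat > h.py <<'E'
import numpy as np, cv2, pickle
from plant import sensors, vision, finish_job, r
def snap(n,f=None):
    s=vision.snapshot(n)
    if f: cv2.imwrite(f,cv2.cvtColor(s["img"],cv2.COLOR_RGB2BGR)); pickle.dump(s,open(f[:-3]+"pkl","wb"))
    return s
def ray(s,u,v):
    K=np.array([[s["fx"],0,s["cx"]],[0,s["fy"],s["cy"]],[0,0,1.]])
    p=cv2.undistortPoints(np.array([[[u,v]]],float),K,np.array([s["k1"],0,0,0.]))[0,0]
    return np.array(s["position"]),np.array(s["rotation"]).reshape(3,3)@np.array([p[0],p[1],1])
def onz(s,u,v,z):
    o,d=ray(s,u,v); return o+d*(z-o[2])/d[2]
def proj(s,P):
    R=np.array(s["rotation"]).reshape(3,3); c=R.T@(np.array(P)-s["position"]); a=c[:2]/c[2]; a=a*(1+s["k1"]*(a@a))
    return a*[s["fx"],s["fy"]]+[s["cx"],s["cy"]]
E
python3 - <<'E'
from h import *
a=snap("top","pics/top0.png");b=snap("scene","pics/scene0.png")
for s in(a,b): print(s["fx"],s["k1"],s["position"],s["rotation"])
st=sensors.get_state();print(st["clock"],st["tool_pos"],st["eef_rot"],st["contact_force"],st["opening"],r.tip_extent)
E
```

```text
400.94832104758194 -0.04355825091347061 [0.47444695 0.00251266 0.85766613] [ 0.71446018 -0.69328617  0.07010384 -0.06313784]
483.56590291835596 -0.012382565501943723 [1.14420991 0.27575781 0.70521311] [ 0.49527559  0.78021829 -0.32281266 -0.20433674]
0.1 [0.20993629 0.58812579 0.2570137 ] [ 1.70509243e-01  9.85355744e-01 -8.06931199e-04 -7.38136837e-05] [ 0.55175167  0.71345223 -0.41849498] 0.9971800925489269 0.019
```

View pics/top0.png

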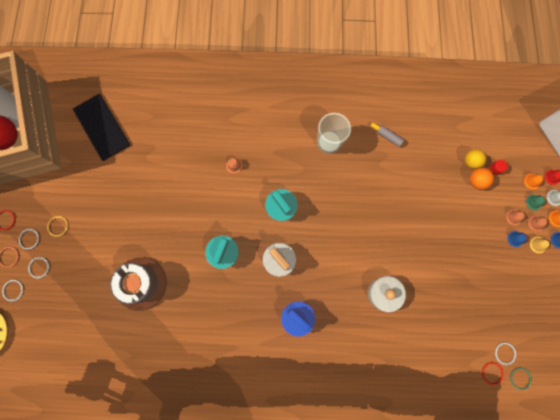

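View pics/scene0.png

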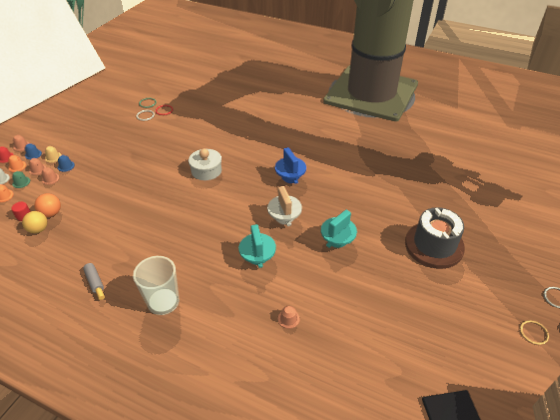

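The top view shows the wanted cap (wooden bar) at about (280,260) between two teal decoys and a blue one. The press is at (132,284), with dark slots near (122,268) and (143,297). The scene view shows the cap at (285,207) and the press at (439,232). Next I'll measure by masks.

```bash
cat > m.py <<'E'
from h import *
a=pickle.load(open("pics/top0.pkl","rb"));b=pickle.load(open("pics/scene0.pkl","rb"))
from scipy.spatial.transform import Rotation as R
for s in(a,b): s["rotation"]=R.from_quat(s["rotation"]).as_matrix()
def show(s,c,n,f,h=40):
    u,v=c; im=s["img"][v-h:v+h,u-h:u+h]
    return cv2.resize(cv2.cvtColor(im,cv2.COLOR_RGB2BGR),(380,280) if 0 else (380,380),interpolation=cv2.INTER_CUBIC)
if __name__=="__main__":
    A=np.hstack([show(a,(280,260),0,0,25),show(a,(132,284),0,0,30)])
    cv2.imwrite("pics/crop1.png",A)
    B=np.hstack([show(b,(285,207),0,0,30),show(b,(439,232),0,0,38)])
    cv2.imwrite("pics/crop2.png",B)
    for n,c,z in(("bar",(280,260),.07),("press",(132,284),.067),("teal",(222,252),.07),("teal2",(282,205),.07),("blue",(298,319),.07),("tin",(388,294),.06),("glass",(334,132),.08)):
        print(n,onz(a,*c,z).round(4))
    # light, low-saturation collar / lip
    for n,s,c,h in(("cap",a,(280,260),22),("press",a,(132,284),25),("capS",b,(285,207),25),("pressS",b,(439,225),30)):
        u,v=c; hsv=cv2.cvtColor(s["img"][v-h:v+h,u-h:u+h],cv2.COLOR_RGB2HSV)
        print(n,[hsv[i,h].tolist() for i in range(0,2*h,4)])
E
python3 m.py
```

```text
bar [ 0.5261 -0.0129  0.07  ]
press [0.4707 0.2734 0.067 ]
teal [0.5382 0.1012 0.07  ]
teal2 [ 0.6359 -0.0139  0.07  ]
blue [ 0.4149 -0.0503  0.07  ]
tin [ 0.4662 -0.2271  0.06  ]
glass [ 0.7907 -0.1168  0.08  ]
cap [[13, 161, 150], [13, 118, 156], [20, 36, 211], [17, 39, 137], [14, 112, 157], [15, 136, 223], [16, 134, 237], [16, 62, 202], [20, 37, 215], [20, 37, 218], [12, 160, 174]]
press [[11, 160, 132], [12, 57, 130], [22, 20, 248], [18, 36, 218], [12, 155, 232], [10, 162, 232], [10, 163, 229], [10, 162, 233], [11, 157, 205], [21, 37, 223], [18, 44, 164], [10, 61, 108], [10, 159, 114]]
capS [[8, 88, 78], [12, 137, 145], [17, 110, 236], [16, 113, 231], [16, 112, 232], [15, 117, 196], [14, 112, 123], [15, 112, 123], [15, 101, 124], [25, 39, 198], [23, 39, 118], [12, 138, 150], [12, 137, 158]]
pressS [[12, 138, 159], [12, 139, 165], [13, 138, 161], [13, 96, 135], [25, 18, 244], [21, 42, 159], [15, 62, 74], [10, 138, 228], [10, 138, 226], [21, 29, 243], [26, 18, 244], [15, 18, 56], [24, 22, 57], [23, 17, 59], [23, 17, 60]]
```

View pics/crop1.png

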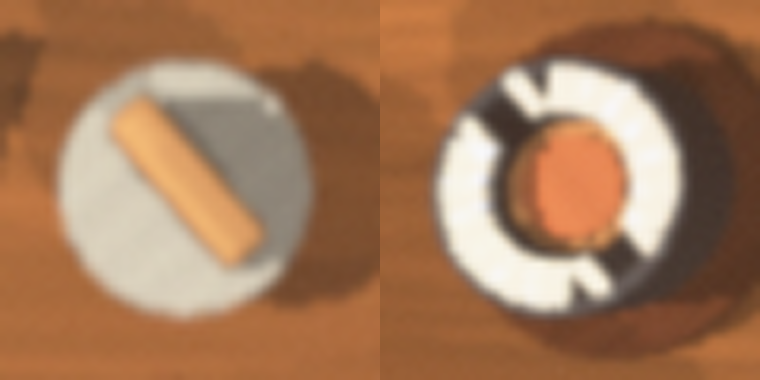

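View pics/crop2.png

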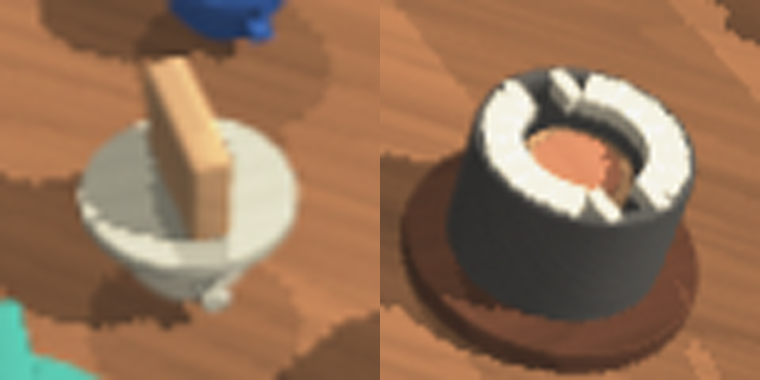

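The crops show the bar running from upper left to lower right in the top view. The press slots sit at about (505,105) and (620,260) in the right crop, each with a thin white sliver beside it. I'll rectify both views onto the relevant planes to get centres and angles.

```bash
cat > rect.py <<'E'
from m import *
def rect(s,c,z,half=.05,n=400):
    g=np.linspace(-half,half,n); out=np.zeros((n,n,2),np.float32)
    for i,yy in enumerate(g[::-1]):
        for j,xx in enumerate(g): out[i,j]=proj(s,[c[0]+xx,c[1]+yy,z])
    return cv2.remap(s["img"],out[...,0],out[...,1],cv2.INTER_CUBIC)
def toxy(c,p,half=.05,n=400): return np.array([c[0]-half+2*half*p[0]/(n-1),c[1]+half-2*half*p[1]/(n-1)])
def big(m): 
    cs=cv2.findContours(m.astype(np.uint8),cv2.RETR_EXTERNAL,cv2.CHAIN_APPROX_NONE)[0]; return max(cs,key=cv2.contourArea)
tiles=[]
for n,s in(("top",a),("scene",b)):
    c=(.4707,.2734); im=rect(s,c,.067); h=cv2.cvtColor(im,cv2.COLOR_RGB2HSV).astype(int); k=big((h[...,1]<60)&(h[...,2]>150))
    (x,y),rad=cv2.minEnclosingCircle(k); cp=toxy(c,(x,y)); print(n,"lip",cp.round(4),"r mm",rad*.25)
    g=cv2.cvtColor(im,cv2.COLOR_RGB2GRAY)
    cv2.circle(im,(int(x),int(y)),int(rad),(0,255,0),1); tiles.append(im)
    for rr in(29,33,36):
        an=np.arange(0,360,2); print(rr,"dark",[int(t) for t in an if g[int(round(y-rr*4*np.sin(np.radians(t)))),int(round(x+rr*4*np.cos(np.radians(t))))]<130])
    c=(.5261,-.0129); im=rect(s,c,.07); h=cv2.cvtColor(im,cv2.COLOR_RGB2HSV).astype(int)
    tiles.append(im)
    m=((h[...,1]>(75 if n=="scene" else 95))&(h[...,2]>(215 if n=="scene" else 190))); k=big(m[100:300,100:300])+100
    q=cv2.minAreaRect(k); bx=cv2.boxPoints(q); print(n,"bar",toxy(c,q[0]).round(4),np.array(q[1])*.25,q[2])
    im2=rect(s,c,.036); h=cv2.cvtColor(im2,cv2.COLOR_RGB2HSV).astype(int); k=big((h[...,1]<70)&(h[...,2]>90)); (x,y),rad=cv2.minEnclosingCircle(k); print("collar",toxy(c,(x,y)).round(4),rad*.25)
T=np.vstack([np.hstack(tiles[:2]),np.hstack(tiles[2:])]); cv2.imwrite("pics/rect.png",cv2.cvtColor(cv2.resize(T,(600,600)),cv2.COLOR_RGB2BGR))
E
python3 rect.py
```

```text
top lip [0.4669 0.2846] r mm 36.51308059692383
29 dark [16, 18, 20, 22, 24, 26, 28, 30, 32, 34, 36, 38, 210, 212, 232, 234, 236, 238, 240, 242, 244, 246, 248, 250, 252]
33 dark [20, 22, 24, 26, 28, 30, 32, 34, 36, 38, 72, 74, 76, 78, 80, 82, 84, 86, 88, 90, 92, 94, 96, 98, 100, 102, 104, 106, 108, 110, 112, 114, 116, 118, 120, 122, 124, 126, 128, 130, 132, 134, 136, 138, 140, 142, 144, 146, 148, 150, 152, 154, 156, 158, 160, 162, 164, 166, 168, 170, 172, 174, 176, 178, 180, 182, 184, 186, 188, 206, 208, 210, 212, 214, 230, 232, 234, 236, 238, 240, 242, 244, 246, 248]
36 dark [2, 4, 22, 24, 26, 28, 30, 32, 34, 36, 38, 40, 42, 52, 54, 56, 58, 60, 62, 64, 66, 68, 70, 72, 74, 76, 78, 80, 82, 84, 86, 88, 90, 92, 94, 96, 98, 100, 102, 104, 106, 108, 110, 112, 114, 116, 118, 120, 122, 124, 126, 128, 130, 132, 134, 136, 138, 140, 142, 144, 146, 148, 150, 152, 154, 156, 158, 160, 162, 164, 166, 168, 170, 172, 174, 176, 178, 180, 182, 184, 186, 188, 190, 192, 194, 196, 198, 200, 202, 204, 206, 208, 210, 212, 214, 216, 218, 228, 230, 232, 234, 236, 238, 240, 242, 244, 246]
top bar [ 0.5289 -0.0
[... 705 characters left out ...]
86, 188, 190, 192, 204, 206, 208, 210, 212, 214, 216, 232, 234, 236, 238, 240, 242, 244, 246, 248, 250, 252]
36 dark [2, 20, 22, 24, 26, 28, 30, 32, 34, 36, 38, 50, 52, 54, 56, 58, 60, 62, 64, 66, 68, 70, 72, 74, 76, 78, 80, 82, 84, 86, 88, 90, 92, 94, 96, 98, 100, 102, 104, 106, 116, 118, 120, 122, 124, 126, 128, 130, 132, 134, 136, 138, 140, 142, 144, 146, 148, 150, 152, 154, 156, 158, 160, 162, 164, 166, 168, 170, 172, 174, 176, 178, 180, 182, 184, 186, 188, 190, 192, 194, 196, 198, 200, 202, 204, 206, 208, 210, 212, 214, 216, 230, 232, 234, 236, 238, 240, 242, 244, 246, 248]
scene bar [ 0.5318 -0.0084] [11.45697689 49.26374054] 47.55614471435547
collar [ 0.5391 -0.0055] 42.19200134277344
```

View pics/rect.png

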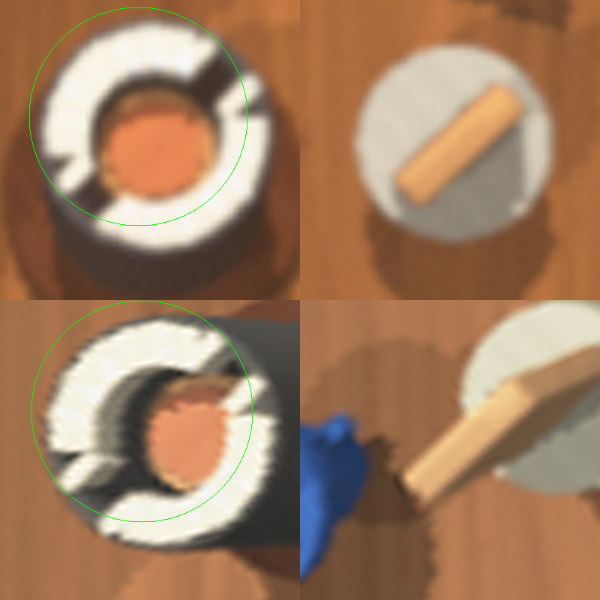

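The rectified tiles show the thin slivers at rim level, so each slot is the main dark band beside its sliver. The lip contour was broken by the slots, so I'll refit using all the white pixels and sample across the slots.

```bash
sed -i '/^tiles=\[\]/,$d' rect.py
cat > f.py <<'E'
from rect import *
for n,s in(("top",a),("scene",b)):
    c=(.4735,.2785); im=rect(s,c,.067); h=cv2.cvtColor(im,cv2.COLOR_RGB2HSV).astype(int)
    m=(h[...,1]<55)&(h[...,2]>190); yy,xx=np.nonzero(m); ok=np.hypot(xx-200,yy-200)<170; pts=np.c_[xx,yy][ok].astype(np.float32)
    hull=cv2.convexHull(pts); e=cv2.fitEllipse(hull); x,y=e[0]; (x2,y2),rad=cv2.minEnclosingCircle(hull)
    print(n,"lip",toxy(c,(x,y)).round(4),np.array(e[1])*.25,toxy(c,(x2,y2)).round(4),rad*.25)
    g=cv2.cvtColor(im,cv2.COLOR_RGB2GRAY)
    # slot edges: for assumed angle, mean profile across, both sides
    for t in (38,41,44,47,50,53):
        d=np.array([np.cos(np.radians(t)),-np.sin(np.radians(t))]); nn=np.array([np.sin(np.radians(t)),np.cos(np.radians(t))])  # nn: cw side seen from above at +d
        for sg in(1,-1):
            row=[]
            for o in range(-12,13):
                v=[g[tuple(np.round(np.array([x2,y2])+sg*4*(d*rr+nn*o)).astype(int)[::-1])] for rr in range(27,35)]
                row.append(int(np.mean(v)))
            print(t,sg,row)
    c=(.53,-.0105)
    im2=rect(s,c,.036); h=cv2.cvtColor(im2,cv2.COLOR_RGB2HSV).astype(int); m=(h[...,1]<70)&(h[...,2]>90)
    yy,xx=np.nonzero(m); ok=np.hypot(xx-200,yy-200)<160
    k=cv2.convexHull(np.c_[xx,yy][ok].astype(np.float32)); e=cv2.fitEllipse(k);print("collar",toxy(c,e[0]).round(4),np.array(e[1])*.25)
E
python3 f.py
```

```text
top lip [0.4729 0.2784] [73.21825409 73.78070831] [0.4733 0.2787] 37.523033142089844
38 1 [216, 197, 165, 125, 95, 76, 68, 65, 65, 64, 64, 65, 71, 87, 118, 161, 204, 229, 238, 239, 234, 216, 180, 137, 109]
38 -1 [230, 215, 178, 135, 98, 75, 66, 64, 65, 65, 65, 64, 68, 84, 118, 166, 208, 234, 242, 241, 236, 218, 186, 149, 129]
41 1 [225, 227, 216, 187, 153, 112, 85, 70, 65, 64, 64, 64, 64, 67, 76, 96, 139, 178, 217, 236, 239, 236, 227, 203, 158]
41 -1 [236, 237, 229, 208, 164, 118, 86, 69, 64, 64, 65, 65, 64, 64, 73, 98, 133, 184, 224, 239, 241, 238, 229, 201, 167]
44 1 [221, 228, 231, 228, 211, 177, 136, 100, 76, 66, 64, 64, 64, 64, 65, 69, 83, 112, 154, 197, 225, 237, 238, 233, 218]
44 -1 [233, 237, 239, 237, 224, 191, 147, 104, 77, 66, 64, 64, 65, 65, 64, 66, 81, 110, 155, 201, 231, 241, 240, 234, 217]
47 1 [214, 220, 229, 234, 235, 225, 199, 162, 120, 88, 70, 64, 64, 64, 64, 65, 67, 75, 94, 128, 173, 211, 232, 237, 234]
47 -1 [232, 235, 238, 240, 239, 235, 213, 172, 127, 92, 71, 64, 64, 65, 65, 65, 64, 71, 93, 126, 171, 213, 235, 239, 236]
50 1 [223, 220, 222, 229, 233, 236, 233, 
[... 1411 characters left out ...]
, 91, 117, 169, 216, 240, 244, 243]
47 -1 [226, 236, 242, 241, 244, 241, 215, 164, 112, 84, 74, 72, 72, 70, 70, 75, 80, 87, 97, 124, 167, 212, 237, 242, 243]
50 1 [231, 225, 226, 234, 241, 243, 244, 233, 196, 149, 119, 111, 111, 104, 86, 73, 67, 74, 79, 86, 97, 134, 182, 226, 241]
50 -1 [232, 230, 233, 239, 241, 242, 245, 233, 195, 139, 99, 77, 73, 72, 72, 71, 73, 77, 84, 90, 103, 137, 183, 221, 238]
53 1 [240, 239, 233, 228, 231, 237, 242, 243, 241, 220, 177, 134, 114, 111, 109, 98, 80, 68, 68, 75, 80, 85, 108, 147, 195]
53 -1 [240, 237, 235, 234, 237, 241, 241, 244, 243, 218, 172, 122, 87, 75, 72, 73, 72, 72, 76, 82, 86, 94, 113, 150, 193]
collar [ 0.5336 -0.0092] [67.15240479 73.03231049]
```

Measurements agree across the two views:

| Item | Position (m) | Direction | Size check |
|---|---|---|---|
| Cap | (0.530, -0.011) | bar at 42.4° | collar radius 34 mm, correct |
| Press | (0.4737, 0.2788) | slots at 44° | slot width about 13 mm, against 14 |

I'm starting the transfer towards the cap and watching the wrist joint's margin.

Emit:
step_arm --steps '[[[-4.2, -3.8, 0], [0, 0, 0]], [[-4.2, -3.8, 0], [0, 0, 0]], [[-4.2, -3.8, 0], [0, 0, 0]], [[-4.2, -3.8, 0], [0, 0, 0]], [[-4.2, -3.8, 0], [0, 0, 0]], [[-4.2, -3.8, 0], [0, 0, 0]], [[-4.2, -3.8, 0], [0, 0, 0]], [[-4.2, -3.8, 0], [0, 0, 0]]]' --claw 0.0

```text
clock: 1.1
tool_pos: [0.4249, 0.1877, 0.2576]
eef_rot: [0.17, 0.985, 0.0, -0.0]
contact_force: [0.4, -0.4, -0.3]
opening: 0.498
finger_force: 0.0
```

```bash
cat > st.py <<'E'
from h import *; import sys
from scipy.spatial.transform import Rotation as R
s=sensors.get_state(); M=R.from_quat(s["eef_rot"]).as_matrix()
print("t",round(s["clock"],2),"q",np.round(s["q"],2),"p",np.round(s["tool_pos"],4),"yaw",round(np.degrees(np.arctan2(M[1,0],M[0,0])),2),"tilt",np.round(M[:2,2],4),"F",np.round(s["contact_force"],1),"M",np.round(s["moment"],2),"op",round(s["opening"],3),"ff",np.round(s["finger_force"],1))
if len(sys.argv)>1: print("tool cm",np.round(M.T@(np.array(eval(sys.argv[1]))-s["tool_pos"])*100,2))
E
python3 st.py "[.53,-.011,.25]"
```

```text
t 1.1 q [-0.34  0.49 -0.26  2.03  0.2   0.64  0.5 ] p [0.4249 0.1877 0.2576] yaw 160.37 tilt [-0.0001  0.    ] F [ 0.4 -0.4 -0.3] M [-0.   -0.03  0.04] op 0.498 ff 0.0
tool cm [-16.57 -15.19   0.76]
```

Emit:
step_arm --steps '[[[-3.3, -3.05, 0], [0, 0, 0]], [[-3.3, -3.05, 0], [0, 0, 0]], [[-3.3, -3.05, 0], [0, 0, 0]], [[-3.3, -3.05, 0], [0, 0, 0]], [[-3.3, -3.05, 0], [0, 0, 0]], [[0, 0, 1], [0, 0, -9]], [[0, 0, 2], [0, 0, -9]], [[0, 0, 2], [0, 0, -9]], [[0, 0, 2], [0, 0, -9]], [[0, 0, 2], [0, 0, -9]], [[0, 0, 1], [0, 0, -9]], [[0, 0, 1], [0, 0, -8]]]'

```text
clock: 2.6
tool_pos: [0.5282, -0.0098, 0.1469]
eef_rot: [-0.363, 0.932, 0.0, -0.0]
contact_force: [0.3, 0.9, -0.5]
opening: 0.498
finger_force: 0.0
```

```bash
python3 st.py "[.53,-.011,.058]"; python3 -c "
from h import *
a=snap('top','pics/t1.png')"
```

```text
t 2.6 q [ 0.22  0.77 -0.48  1.95  0.63  0.58  1.63] p [ 0.5282 -0.0098  0.1469] yaw -137.37 tilt [-0.001   0.0001] F [ 0.3  0.9 -0.5] M [0.04 0.02 0.03] op 0.498 ff 0.0
tool cm [-0.06 -0.22  8.89]
```

View pics/t1.png

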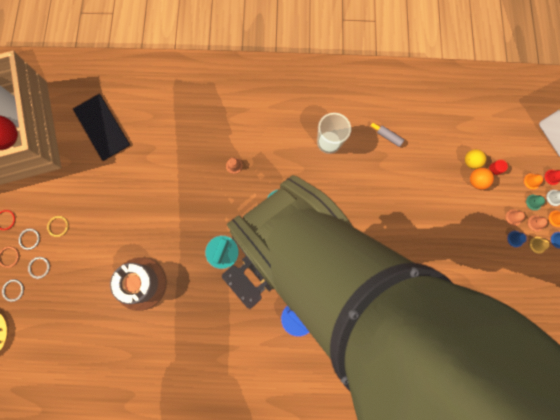

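The gripper is over the cap and hides it in the top view, with the decoys at (222,252) and (298,319) clear of the fingers. I'm descending and closing.

Emit:
step_arm --steps '[[[0, -0.1, 1.5], [0, 0, 0]], [[0, -0.1, 2], [0, 0, 0]], [[-0.05, 0, 2], [0, 0, 0]], [[0, 0, 1.5], [0, 0, 0]], [[0, 0, 1.2], [0, 0, 0]], [[0, 0, 0.7], [0, 0, 0]], [[0, 0, 0], [0, 0, 0]], [[0, 0, 0], [0, 0, 0]]]'

```text
clock: 3.65
tool_pos: [0.5305, -0.0108, 0.0591]
eef_rot: [-0.361, 0.932, -0.0, 0.0]
contact_force: [-0.2, 1.2, 0.1]
opening: 0.5
finger_force: 0.0
```

```bash
python3 st.py "[.53,-.011,.058]"
```

```text
t 3.65 q [ 0.13  0.91 -0.33  1.98  0.76  0.38  1.51] p [ 0.5305 -0.0108  0.0591] yaw -137.65 tilt [0.0008 0.0002] F [-0.2  1.2  0.1] M [0.08 0.03 0.02] op 0.5 ff 0.0
tool cm [0.05 0.02 0.11]
```

Emit:
step_arm --steps '[[[0, 0, 0.1], [0, 0, 0]], [[0, 0, 0], [0, 0, 0]], [[0, 0, 0], [0, 0, 0]], [[0, 0, 0], [0, 0, 0]], [[0, 0, 0], [0, 0, 0]], [[0, 0, 0], [0, 0, 0]]]' --claw -1 --grip_force 55

```text
clock: 4.4
tool_pos: [0.5303, -0.0109, 0.0577]
eef_rot: [-0.361, 0.932, -0.0, 0.0]
contact_force: [0.6, -1.3, 0.3]
opening: 0.155
finger_force: 54.9
```

Emit:
step_arm --steps '[[[0, 0, -1], [0, 0, 0]], [[0, 0, -2], [0, 0, 0]], [[0, 0, -3], [0, 0, 0]], [[0, 0, -3], [0, 0, 0]], [[0, 0, -3], [0, 0, 0]], [[0, 0, -2], [0, 0, 0]], [[0, 0, 0], [0, 0, 0]]]'

```text
clock: 5.28
tool_pos: [0.5308, -0.0107, 0.1992]
eef_rot: [-0.361, 0.932, -0.0, 0.001]
contact_force: [1.0, -0.1, -1.6]
opening: 0.149
finger_force: 54.9
```

```bash
python3 st.py "[.4737,.2788,.19]"
```

```text
t 5.28 q [ 0.27  0.7  -0.55  1.9   0.55  0.7   1.69] p [ 0.5308 -0.0107  0.1992] yaw -137.64 tilt [0.0029 0.0003] F [ 1.  -0.1 -1.6] M [ 0.07  0.01 -0.02] op 0.149 ff 54.9
tool cm [-15.29  25.24   0.91]
```

Emit:
step_arm --steps '[[[-1, 1.5, 0], [0, 0, 0]], [[-1.8, 3.0, 0], [0, 0, -0.8]], [[-2, 3.3, 0], [0, 0, -0.8]], [[-2, 3.3, 0], [0, 0, 0]], [[-2, 3.3, 0], [0, 0, 0]], [[-2, 3.3, 0], [0, 0, 0]], [[-1.8, 3.0, 0], [0, 0, 0]], [[-1.6, 2.7, 0], [0, 0, 0]], [[-1, 1.5, 0], [0, 0, 0]], [[0, 0, 1], [0, 0, 0]], [[0, 0, 0], [0, 0, 0]]]'

```text
clock: 6.65
tool_pos: [0.4684, 0.2721, 0.1862]
eef_rot: [-0.374, 0.928, -0.001, -0.002]
contact_force: [-0.3, -1.1, -2.4]
opening: 0.154
finger_force: 54.9
```

```bash
python3 st.py "[.4737,.2788,.17]"
python3 - <<'E'
from h import *
for n in("top","scene"):
    a=snap(n,f'pics/{n}2.png')
A=np.hstack([cv2.resize(cv2.imread("pics/top2.png")[200:360,60:220],(380,380)),cv2.resize(cv2.imread("pics/scene2.png")[100:280,350:530],(380,380))])
cv2.imwrite("pics/c2.png",A)
E
```

```text
t 6.65 q [-0.31  0.72 -0.5   1.88  0.53  0.68  1.21] p [0.4684 0.2721 0.1862] yaw -136.12 tilt [-0.0022 -0.0035] F [-0.3 -1.1 -2.4] M [0.01 0.03 0.03] op 0.154 ff 54.9
tool cm [-0.85  0.12  1.62]
```

View pics/c2.png

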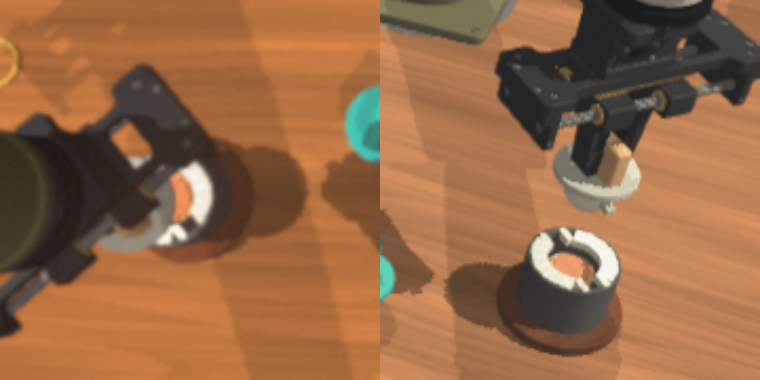

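The cap hangs upright in the gripper, just beside and above the press. In the scene crop the lug at (607,208) lines up with the near slot. I'm centring it over the mouth.

Emit:
step_arm --steps '[[[-0.4, 0.05, 1], [0, 0, 0]], [[-0.4, 0.05, 1], [0, 0, 0]], [[0, 0, 1], [0, 0, 0]], [[0, 0, 1], [0, 0, 0]], [[0, 0, 0.5], [0, 0, 0]], [[0, 0, 0], [0, 0, 0]], [[0, 0, 0], [0, 0, 0]]]'

```text
clock: 7.62
tool_pos: [0.4739, 0.2808, 0.143]
eef_rot: [-0.374, 0.927, 0.0, 0.0]
contact_force: [-0.3, 0.3, -1.8]
opening: 0.154
finger_force: 54.9
```

```bash
python3 st.py "[.4737,.2788,.0947]"
python3 - <<'E'
from h import *
for n in("top","scene"):
    a=snap(n,f'pics/{n}3.png')
A=np.hstack([cv2.resize(cv2.imread("pics/top3.png")[240:330,90:180],(380,380)),cv2.resize(cv2.imread("pics/scene3.png")[170:270,390:490],(380,380))])
cv2.imwrite("pics/c3.png",A)
E
```

```text
t 7.62 q [-0.35  0.79 -0.45  1.88  0.58  0.6   1.16] p [0.4739 0.2808 0.143 ] yaw -136.04 tilt [0.0004 0.0004] F [-0.3  0.3 -1.8] M [0.07 0.01 0.  ] op 0.154 ff 54.9
tool cm [ 0.16 -0.13  4.83]
```

View pics/c3.png

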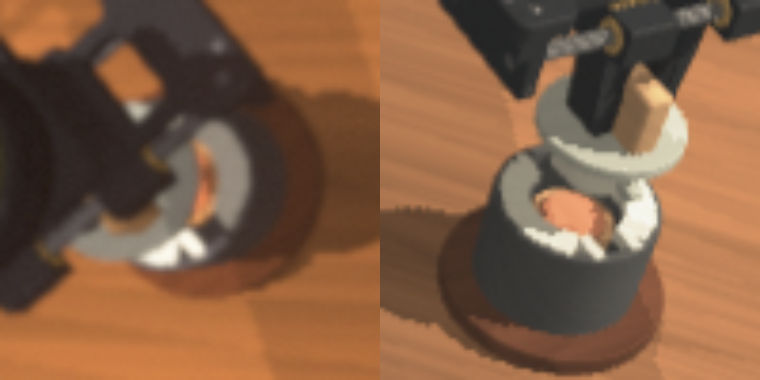

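The collar sits above the mouth, and the lug side faces the near slot at (600,245) in the scene crop. I'm correcting by about 2 mm and lowering gently while watching the forces.

Emit:
step_arm --steps '[[[0.15, -0.13, 0.7], [0, 0, 0]], [[0, 0, 0.7], [0, 0, 0]], [[0, 0, 0.4], [0, 0, 0]], [[0, 0, 0.4], [0, 0, 0]], [[0, 0, 0], [0, 0, 0]], [[0, 0, 0], [0, 0, 0]]]'

```text
clock: 8.48
tool_pos: [0.4737, 0.2788, 0.1208]
eef_rot: [-0.374, 0.927, 0.0, 0.0]
contact_force: [-0.7, -0.6, -1.4]
opening: 0.155
finger_force: 54.9
```

```bash
python3 st.py "[.4737,.2788,.0947]"
```

```text
t 8.47 q [-0.37  0.82 -0.42  1.9   0.61  0.55  1.14] p [0.4737 0.2788 0.1208] yaw -136.03 tilt [0.0002 0.0003] F [-0.7 -0.6 -1.4] M [0.09 0.01 0.01] op 0.155 ff 54.9
tool cm [-0.   -0.    2.61]
```

Emit:
step_arm --steps '[[[0, 0, 0.3], [0, 0, 0]], [[0, 0, 0.3], [0, 0, 0]], [[0, 0, 0.2], [0, 0, 0]], [[0, 0, 0.2], [0, 0, 0]], [[0, 0, 0], [0, 0, 0]], [[0, 0, 0], [0, 0, 0]]]'

```text
clock: 9.22
tool_pos: [0.4736, 0.2786, 0.1109]
eef_rot: [-0.374, 0.927, -0.0, 0.0]
contact_force: [-1.3, -1.5, 2.1]
opening: 0.151
finger_force: 54.9
```

```bash
python3 st.py "[.4737,.2788,.0947]"
```

```text
t 9.22 q [-0.38  0.84 -0.41  1.9   0.62  0.53  1.13] p [0.4736 0.2786 0.1109] yaw -136.04 tilt [ 0.0001 -0.0001] F [-1.3 -1.5  2.1] M [-0.12  0.24  0.  ] op 0.151 ff 54.9
tool cm [-0.02  0.01  1.62]
```

The force matches the spring pre-load alone, so the lugs are in the slots. I'm pushing on.

Emit:
step_arm --steps '[[[0, 0, 0.3], [0, 0, 0]], [[0, 0, 0.3], [0, 0, 0]], [[0, 0, 0.3], [0, 0, 0]], [[0, 0, 0.2], [0, 0, 0]], [[0, 0, 0], [0, 0, 0]], [[0, 0, 0], [0, 0, 0]]]'

```text
clock: 9.98
tool_pos: [0.4737, 0.2786, 0.0999]
eef_rot: [-0.374, 0.927, -0.0, 0.0]
contact_force: [-1.3, -1.5, 6.9]
opening: 0.155
finger_force: 54.9
```

```bash
python3 st.py "[.4737,.2788,.0947]"
```

```text
t 9.97 q [-0.39  0.85 -0.39  1.91  0.64  0.5   1.11] p [0.4737 0.2786 0.0999] yaw -136.04 tilt [ 0.0004 -0.    ] F [-1.3 -1.5  6.9] M [-0.26  0.39  0.02] op 0.155 ff 54.9
tool cm [-0.01  0.01  0.52]
```

Emit:
step_arm --steps '[[[0, 0, 0.2], [0, 0, 0]], [[0, 0, 0.2], [0, 0, 0]], [[0, 0, 0.15], [0, 0, 0]], [[0, 0, 0.1], [0, 0, 0]], [[0, 0, 0], [0, 0, 0]], [[0, 0, 0], [0, 0, 0]]]'

```text
clock: 10.72
tool_pos: [0.4738, 0.2786, 0.0947]
eef_rot: [-0.374, 0.927, -0.0, 0.001]
contact_force: [-3.5, -3.9, 18.1]
opening: 0.152
finger_force: 54.9
```

```bash
python3 st.py "[.4737,.2788,.0947]"
```

```text
t 10.72 q [-0.39  0.86 -0.38  1.91  0.64  0.49  1.11] p [0.4738 0.2786 0.0947] yaw -136.04 tilt [ 0.0015 -0.0002] F [-3.5 -3.9 18.1] M [-0.44  0.94  0.01] op 0.152 ff 54.9
tool cm [-0.01  0.02  0.  ]
```

The collar is home at TCP z 0.0947 with 18 N on it. I'm starting the clockwise turn, which is positive about tool z.

Emit:
step_arm --steps '[[[0, 0, 0], [0, 0, 4]], [[0, 0, 0], [0, 0, 6]], [[0, 0, 0], [0, 0, 6]], [[0, 0, 0], [0, 0, 6]], [[0, 0, 0], [0, 0, 6]], [[0, 0, 0], [0, 0, 2]], [[0, 0, 0], [0, 0, 0]]]'

```text
clock: 11.6
tool_pos: [0.4737, 0.2797, 0.0947]
eef_rot: [-0.122, 0.993, 0.001, 0.001]
contact_force: [-3.1, -1.4, 17.5]
opening: 0.156
finger_force: 54.9
```

```bash
python3 st.py "[.4737,.2788,.0947]"
```

```text
t 11.6 q [-0.47  0.85 -0.25  1.91  0.46  0.43  0.76] p [0.4737 0.2797 0.0947] yaw -165.99 tilt [0.0016 0.0015] F [-3.1 -1.4 17.5] M [-0.06  0.77  0.11] op 0.156 ff 54.9
tool cm [ 0.02 -0.09 -0.  ]
```

Emit:
step_arm --steps '[[[0, 0, 0], [0, 0, 4]], [[0, 0, 0], [0, 0, 6]], [[0, 0, 0], [0, 0, 6]], [[0, 0, 0], [0, 0, 6]], [[0, 0, 0], [0, 0, 6]], [[0, 0, 0], [0, 0, 2]], [[0, 0, 0], [0, 0, 0]]]'

```text
clock: 12.48
tool_pos: [0.4736, 0.2797, 0.0947]
eef_rot: [0.139, 0.99, 0.001, 0.001]
contact_force: [-3.8, -1.3, 16.2]
opening: 0.151
finger_force: 54.9
```

```bash
python3 st.py "[.4737,.2788,.0947]"
```

```text
t 12.47 q [-0.54  0.84 -0.13  1.92  0.25  0.4   0.43] p [0.4736 0.2797 0.0947] yaw 164.03 tilt [0.0013 0.0016] F [-3.8 -1.3 16.2] M [-0.04  0.74  0.07] op 0.151 ff 54.9
tool cm [-0.04 -0.09 -0.  ]
```

Emit:
step_arm --steps '[[[0, 0, 0], [0, 0, 4]], [[0, 0, 0], [0, 0, 6]], [[0, 0, 0], [0, 0, 6]], [[0, 0, 0], [0, 0, 6]], [[0, 0, 0.02], [0, 0, 5]], [[0, 0, 0.02], [0, 0, 3]], [[0, 0, 0], [0, 0, 0]], [[0, 0, 0], [0, 0, 0]]]'

```text
clock: 13.48
tool_pos: [0.4735, 0.2798, 0.0947]
eef_rot: [0.39, 0.921, 0.001, 0.0]
contact_force: [-4.7, -1.1, 21.5]
opening: 0.159
finger_force: 55.0
```

```bash
python3 st.py "[.4737,.2788,.0947]"
python3 - <<'E'
from h import *
for n in("top","scene"):
    a=snap(n,f'pics/{n}4.png')
A=np.hstack([cv2.resize(cv2.imread("pics/top4.png")[230:340,80:190],(380,380)),cv2.resize(cv2.imread("pics/scene4.png")[170:280,385:495],(380,380))])
cv2.imwrite("pics/c4.png",A)
E
```

```text
t 13.47 q [-0.61  0.84 -0.02  1.92  0.03  0.38  0.12] p [0.4735 0.2798 0.0947] yaw 134.1 tilt [0.0013 0.0017] F [-4.7 -1.1 21.5] M [-0.12  0.87  0.31] op 0.159 ff 55.0
tool cm [-0.08 -0.05 -0.  ]
```

View pics/c4.png

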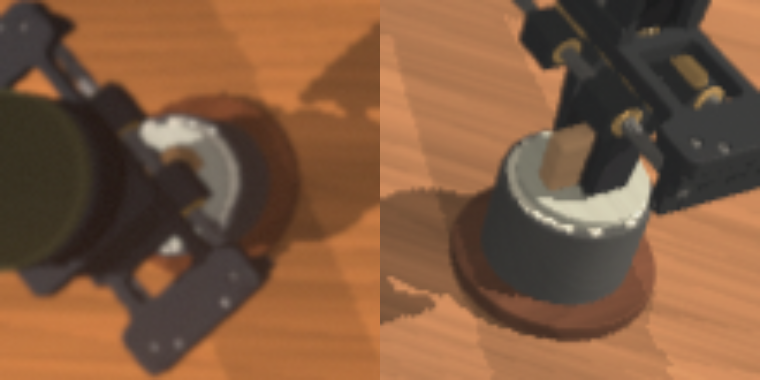

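The crop shows the collar flat on the rim all round, and the bar turned across the slot direction. The cap has turned 89.9° with about 21 N held on it, so I'm handing in.

```bash
python3 -c "
from h import *
print(finish_job())"
```

```text
the job is handed in; nothing more can be done
None
```

The job is handed in: the cap is in the press, turned 89.9° clockwise and still gripped, with its collar pressed flat on the rim at about 21 N; the bead tin, tumbler and capsule were not touched.

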